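# Rock the angle gauge on the stud to its red mark and hold it there

## Task

Pick up the blue angle gauge by its black handle and set it upright on the rest, with the groove in its foot straddling the round steel bar. Then, keeping the foot seated lightly on the bar, rock the gauge sideways until its swinging pointer settles on the red mark of the dial, and finish holding it still there: do not let go. Leave everything else on the table where it is.

Things in the scene. Friction and masses are not known exactly. Their poses are not given: they have to be found in the camera images.
- gauge: loose blue pendulum angle gauge, about 0.35 kg, 162 mm tall, standing on its foot. Origin at the centre of its underside; z up, x out of the back (the white dial looks along -x, to the robot at yaw 0). Foot 70 mm (y) x 40 mm (x) x 22 mm high; above it the round dial case, radius 44 mm, 22 mm thick, centre 62 mm above the underside
- gauge_grip (a point): centre of the gauge's square black handle where it is gripped, 138 mm above the underside of the foot. The handle is 28 mm (y) x 26 mm (x) and stands clear of the dial case from 106 to 162 mm above the underside; axes as gauge
- groove (a point): point of the gauge that lies on the bar's axis when fully seated: 2.8 mm above the middle of the foot's underside. The V groove runs along x through the underside, 42 mm wide at the mouth, 12 mm deep, flanks 30 degrees from level; axes as gauge
- rest: fixed rest: a pale timber offcut 90 mm (x) x 100 mm (y) x 28 mm high, with a steel stud on it: a 10 mm thick upright web that carries a round steel bar. Origin at the middle of its underside, z up
- stud (a point): middle of the bar's axis, 62 mm above the table. The bar is 16 mm in diameter, 44 mm long and lies along this x axis; there is 29 mm of height between its axis and the steel plate below. y is level and across the bar, z up
- pointer (a joint): angle of the free-swinging pointer on the dial (rad), 0 along the line from handle to foot. It hangs by its weight and settles in about a second, so it reads the gauge's lean: turning the gauge about its own +x (handle goes to its -y, the right as seen facing the dial) makes it grow by the same angle
- mark (a joint): angle of the red mark on the dial (rad), in the pointer's scale; between 0.20 and 0.42. The ring with the mark is locked and stays put
- pointer_tip (a point): tip of the black pointer, 34 mm from the dial's centre
- mark_tip (a point): inner end of the red mark (5 mm wide), 34 mm from the dial's centre; the pointer's tip comes to lie here
- tape_roll: roll of blue tape lying flat, 67 mm across, 19 mm high; a bystander, not to be moved; origin at the centre of its underside
- wax_block: yellow block of beeswax, 43 x 64 x 26 mm high; a bystander, not to be moved; origin at the centre of its underside
- kiln_meter: hand-held yellow and black thermometer lying on its back, 133 x 68 x 28 mm high; a bystander, not to be moved; origin at the centre of its underside
- matchbox: matchbox, 36 x 53 x 15 mm high; a bystander, not to be moved; origin at the centre of its underside
- frit_jar: glass jar of blue frit with a yellow lid, 64 mm across, 92 mm high; a bystander, not to be moved; origin at the centre of its underside

How it is judged (in metres and radians):
On the way:
1. the gauge stands upright (within 0.1 rad) on the rest, its groove seated on the bar and bearing on it (x of groove in the frame of stud between -0.014 and 0.014 m and y of groove in the frame of stud between -0.005 and 0.005 m and z of groove in the frame of stud between -0.005 and 0.004 m and angle between the x axis of gauge_grip and the x axis of stud, either way round below 0.2 rad and contact force between gauge and rest above 0.3 N and angle between gauge_grip's own z axis and vertical below 0.1 rad), for 0.2 s.
At the end, for the whole second after the job is handed in: Held by the fingers (over 2 N) and still; groove seated on the bar (5 mm across and down, 4 mm up, 14 mm along, parallel within 0.2 rad), bearing on it with 0.3 to 40 N; leaning more than 0.1 rad; pointer at rest, its tip within 2.5 mm of the red mark's middle (x of groove in the frame of stud between -0.014 and 0.014 m and y of groove in the frame of stud between -0.005 and 0.005 m and z of groove in the frame of stud between -0.005 and 0.004 m and angle between the x axis of gauge_grip and the x axis of stud, either way round below 0.2 rad and contact force between gauge and rest between 0.3 and 40 N and contact force between the fingers and gauge above 2 N and distance between pointer_tip and mark_tip below 0.0025 m and angle between gauge_grip's own z axis and vertical above 0.1 rad and velocity of joint pointer between -0.3 and 0.3 rad/s and linear speed of gauge below 0.02 m/s); the arm keeps its last pose, push and grip.
It fails at once if a bystander (tape, wax, thermometer, matchbox or jar) was moved by more than 30 mm (distance of any of tape_roll, wax_block, kiln_meter, matchbox, frit_jar from where it was at the start of the episode above 0.03 m).
It fails at once if the gauge was tipped over (leaned by more than 0.8 rad) (angle between gauge_grip's own z axis and vertical above 0.8 rad).
It also fails if it takes over 48 s, if anything falls off the work surface, if the arm or the gripper's body presses on something with over 40 N, if the wrist force passes 120 N, or if a joint passes its speed limit or range.

## Robot

A 6-joint arm with a two-finger parallel gripper is mounted at the origin on a cart in front of the work surface, level with it; the furniture and walls round the work are solid. World frame = base frame: x ahead of the robot, y to its left, z up, the work surface at z = 0. Lengths are in m, angles in degrees, forces in N, time in s.
With the tool pointing down it reaches from about 0.4 to 0.825 m from the base axis. Payload 7 kg.
Tool frame: the origin (TCP) lies at the very end of the fingers, on their centre line; the grasp point (between the pads) lies 19 mm behind it; z points along the fingers, y is the direction in which the jaws open and shut (so a half turn about z gives the same grasp; the last joint's range is limited). The gripper opens to 88 mm and grips with 3 to 60 N. Pads are 19 mm wide; open, the fingers measure 130 mm over their backs; the gripper's body (78 mm by 193 mm) begins 47 mm behind the grasp point.
Start: joints at [-56.03, 20.546, 0.682, 0, -70.136, -16.507], TCP at [0.203, -0.644, 0.227] pointing down, gripper open.
Joint ranges: [-176.03, 176.03], [-82.01, 121.73], [-58.28, 71.71], [-173.87, 95.51], [-174.79, -0.11], [-173.66, 173.66]. Speed limits (degrees/s): [136.94, 136.94, 172.46, 180, 180, 180].

## Interface

Orientations are given as [roll, pitch, yaw] about the fixed x, y, z axes, in that order (R = Rz(yaw) Ry(pitch) Rx(roll)).
In Python, from plant import telemetry, snapshot, calibration, workorder gives the robot as it stands. The module is installed in compiled form; this text tells all that it offers.
- The arm moves only by the tool step_arm, never from a script. Its argument "plan" is text: rows parted by semicolons, each of 7 numbers parted by spaces: the finger opening in cm, from 0 to 8.76, then the shift along the tool's x, y, z in cm, then the turn, a rotation vector about the tool's x, y, z in degrees. A call has 1 to 12 rows; each row shifts and turns the commanded pose from where the row before left it, along the tool's axes as they then stand; what a row does not reach is not made up. A row lasts 1/12 s, in which the tool goes at most 41.7 mm and 7.16 degrees, less where a joint would pass 70% of its speed; a pose out of reach is approached as far as the arm can. A call with a gripper value outside its range is refused whole. The fingers move at their own pace and stop on an object; the grip force is fixed at half the most. Time passes only in rows, so rows that do not move let the fingers close. It gives the time, the measured TCP pose, the force and the opening at its end, in the units of the state.
- telemetry.get_obs(): the state, without advancing time (a new reading comes with each control period).
- snapshot(name): name is "scene" or "top" or "wrist"; returns the picture (420x560x3 uint8, blue, green, red); there is no depth.
- calibration(name): a dict with "K" (3x3 intrinsics, pixels), "camera_from_world" (4x4, takes a point from world to camera coordinates). Camera axes: x right, y up, looking along -z (the intrinsics and any distortion apply to the point x, -y, -z); pixel columns grow to the right and rows downward; lengths in m; the calibration is good to about 2 mm. A picture is of the moment at which its call begins: read the wrist's pose just before it. calibration takes no time and is no camera call; for the wrist camera it gives the pose at the moment of the call.
- workorder.close_job(): hands the job in, once; it reports no verdict.
The state is a dict: "clock": time; "joint_pos": joint angles; "qvel": joint speeds; "tau": joint torques, N m; "tool_pos": TCP position; "orientation": TCP orientation; "force": force on the tool from outside, world axes, zero at the start; "moment": the same for the moment, N m; "opening": finger opening in m.
Only numpy, scipy, OpenCV 4.12 (cv2) and the standard library are available. Lean on these libraries where they do the work, as an engineer would, in place of code of your own. Each camera call takes 0.05 s, during which the arm holds its last target.

## Working session

There is one attempt and no reset: what is moved stays moved. The work goes in short steps, Python scripts to look and compute and a tool call to move; the robot and the scene stay as the last step left them, time stands still between calls to the robot, and variables do not carry over. Pictures are saved under pics/ and viewed, and the job is handed in when it is done.

Besides the shell and the picture viewer there is one more tool, called after ">>>" by a JSON object that holds its "op" and its "data". step_arm: Moves the arm, as the interface text tells. Its arguments: {"type":"object","properties":{"plan":{"type":"string"}},"required":["plan"]}

```bash
mkdir -p pics; python3 - <<'E'
from plant import telemetry, snapshot, calibration
import cv2, numpy as np
np.set_printoptions(precision=4,suppress=True)
print(telemetry.get_obs())
for n in ("scene","top","wrist"):
    c=calibration(n); print(n,c)
    cv2.imwrite(f"pics/{n}0.png",snapshot(n))
E
```

```text
{'clock': 0.0, 'joint_pos': array([-56.0292,  20.5919,   0.6338,  -0.021 , -70.1364, -16.5079]), 'qvel': array([ 0.0603,  0.0284,  0.0831,  0.0185, -0.0329, -0.0216]), 'tau': array([  0.0005, -58.272 ,  29.3052,   6.9974,   0.0067,  -0.0002]), 'tool_pos': array([ 0.2024, -0.6434,  0.2256]), 'orientation': array([ 179.9038,   -0.0079, -162.5442]), 'force': array([ 0.4753, -0.0562, -0.2424]), 'moment': array([ 0.0502,  0.0165, -0.0004]), 'opening': 0.08785619175597004}
scene {'K': array([[387.8628,   0.    , 276.6793],
       [  0.    , 387.8628, 205.1266],
       [  0.    ,   0.    ,   1.    ]]), 'camera_from_world': array([[-0.6908, -0.7228,  0.0174,  0.4338],
       [ 0.543 , -0.5028,  0.6725, -0.2963],
       [-0.4774,  0.474 ,  0.7399, -0.8058],
       [ 0.    ,  0.    ,  0.    ,  1.    ]])}
top {'K': array([[471.8964,   0.    , 286.0265],
       [  0.    , 471.8964, 202.8437],
       [  0.    ,   0.    ,   1.    ]]), 'camera_from_world': array([[-0.0047, -0.9998, -0.0182,  0.1381],
       [ 0.9929, -0.0068,  0.1191, -0.5381],
       [-0.1192, -0.0176,  0.9927, -1.1   ],
       [ 0.    ,  0.    ,  0.    ,  1.    ]])}
wrist {'K': array([[308.9094,   0.    , 281.0142],
       [  0.    , 308.9094, 207.8348],
       [  0.    ,   0.    ,   1.    ]]), 'camera_from_world': array([[-0.2999,  0.954 ,  0.0022,  0.6733],
       [-0.9227, -0.2895, -0.2545,  0.0337],
       [-0.2422, -0.0784,  0.9671, -0.3906],
       [ 0.    ,  0.    ,  0.    ,  1.    ]])}
```

View pics/scene0.png

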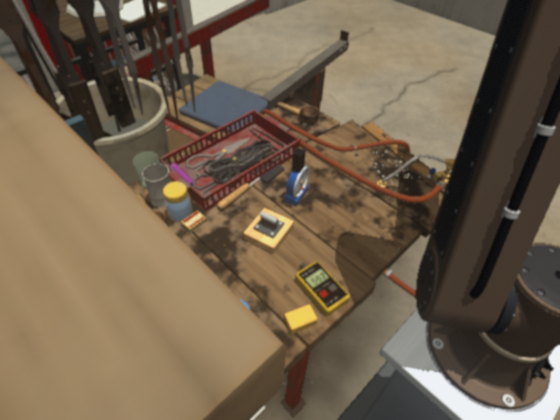

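View pics/top0.png

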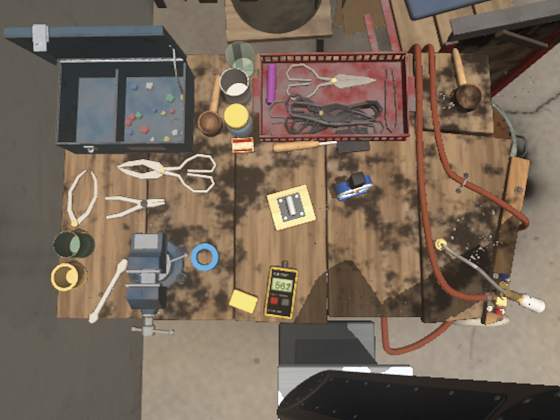

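View pics/wrist0.png

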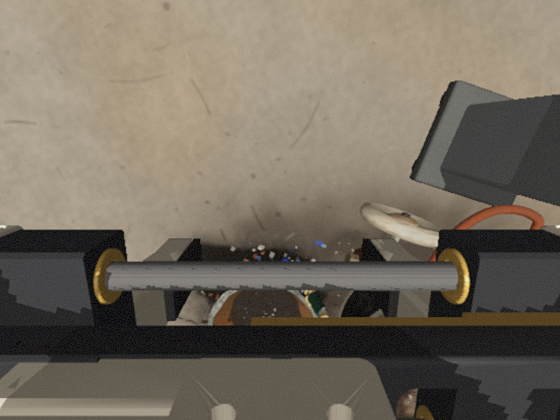

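```bash
python3 - <<'E'
import cv2, numpy as np
a=cv2.imread("pics/top0.png")[165:240,260:380]
b=cv2.imread("pics/scene0.png")[140:255,235:325]
cv2.imwrite("pics/top0c.png",cv2.resize(a,None,fx=6,fy=6,interpolation=cv2.INTER_CUBIC))
cv2.imwrite("pics/scene0c.png",cv2.resize(b,None,fx=5,fy=5,interpolation=cv2.INTER_CUBIC))
E
```

```text
(no output)
```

View pics/top0c.png

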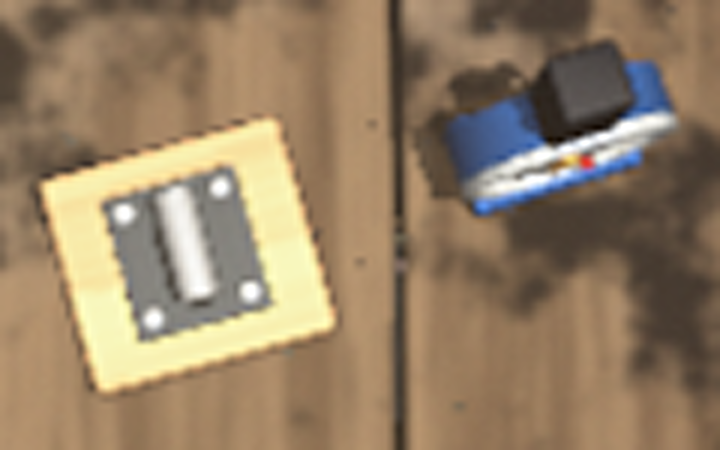

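View pics/scene0c.png

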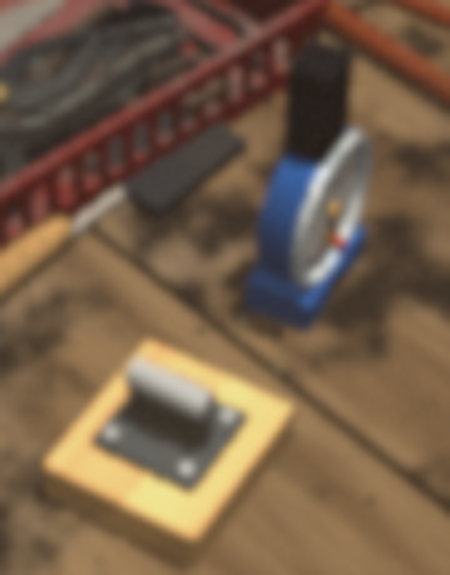

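```bash
cat > h.py <<'E'
import numpy as np, json
from plant import calibration
from scipy.optimize import least_squares
def proj(P,c):
    M=c["camera_from_world"]; q=np.asarray(P)@M[:3,:3].T+M[:3,3]
    p=np.c_[q[:,0],-q[:,1],-q[:,2]]@c["K"].T
    return p[:,:2]/p[:,2:]
def ray(px,z,c):
    M=c["camera_from_world"];R=M[:3,:3];o=-R.T@M[:3,3]
    d=np.linalg.inv(c["K"])@np.r_[px,1]; d=R.T@np.array([d[0],-d[1],-d[2]])
    return o+d*(z-o[2])/d[2]
def Rz(a): return np.array([[np.cos(a),-np.sin(a),0],[np.sin(a),np.cos(a),0],[0,0,1]])
E
python3 - <<'E'
from h import *
np.set_printoptions(precision=4,suppress=True)
T=calibration("top");S=calibration("scene")
tp=lambda L:(np.array(L)+.5)/6-.5+[260,165]
sp=lambda L:(np.array(L)+.5)/5-.5+[235,140]
tc=tp([(42,184),(275,118),(333,325),(103,393)])
sc=sp([(147,340),(293,408),(197,540),(45,462)])  # order?
for p in tc: print("T",ray(p,.028,T))
for p in sc: print("S",ray(p,.028,S))
for p in tp([(175,188),(200,298)]): print("bar T",ray(p,.068,T))
for p in sp([(135,365),(208,400)]): print("bar S",ray(p,.066,S))
for p in tp([(555,50),(613,40),(633,102),(570,122)]): print("hand T",ray(p,.162,T))
for p in sp([(308,45),(348,55)]): print("hand S",ray(p,.162,S))
for p in tp([(480,212),(640,160)]): print("foot front T",ray(p,.022,T))
for p in sp([(250,305),(302,327),(365,245)]): print("foot S",ray(p,.0,S))
E
```

```text
T [0.5584 0.1821 0.028 ]
T [0.5846 0.0879 0.028 ]
T [0.5006 0.0655 0.028 ]
T [0.4739 0.1577 0.028 ]
S [0.5826 0.0902 0.028 ]
S [0.4975 0.067  0.028 ]
S [0.4707 0.1599 0.028 ]
S [0.5569 0.1824 0.028 ]
bar T [0.5509 0.128  0.068 ]
bar T [0.508  0.1186 0.068 ]
bar S [0.549  0.1286 0.066 ]
bar S [0.5081 0.1178 0.066 ]
hand T [ 0.5869 -0.0088  0.162 ]
hand T [ 0.5904 -0.0295  0.162 ]
hand T [ 0.5679 -0.0361  0.162 ]
hand T [ 0.5609 -0.0136  0.162 ]
hand S [ 0.5854 -0.0234  0.162 ]
hand S [ 0.5664 -0.0326  0.162 ]
foot front T [0.5465 0.0054 0.022 ]
foot front T [ 0.5672 -0.0595  0.022 ]
foot S [0.5817 0.0139 0.    ]
foot S [ 0.5504  0.0044 -0.    ]
foot S [ 0.5704 -0.0674  0.    ]
```

>>> {"op": "step_arm", "data": {"plan": "8.7 -3 2.7 -0.3 0 0 0;8.7 -3 2.7 -0.3 0 0 0;8.7 -3 2.7 -0.3 0 0 0;8.7 -3 2.7 -0.3 0 0 0;8.7 -3 2.7 -0.3 0 0 0;8.7 -3 2.7 -0.3 0 0 0;8.7 -3 2.7 0 0 0 0;8.7 -3 2.7 0 0 0 0;8.7 -3 2.7 0 0 0 0;8.7 -3 2.7 0 0 0 0;8.7 -3 2.7 0 0 0 0;8.7 -3 2.7 0 0 0 0"}}

```text
clock: 1.15
tool_pos: [0.4492, -0.2248, 0.2447]
orientation: [-180.0, 0.0, -162.5]
force: [0.9, 0.3, 0.1]
opening: 0.087
```

>>> {"op": "step_arm", "data": {"plan": "8.7 -2.5 2 0 0 0 0;8.7 -2.5 2 0 0 0 0;8.7 -2 2 0 0 0 0;8.7 0 0 0 0 0 0;8.7 0 0 0 0 0 0"}}

```text
clock: 1.57
tool_pos: [0.4979, -0.1472, 0.2442]
orientation: [180.0, -0.0, -162.4]
force: [0.2, 0.6, -0.8]
opening: 0.0866
```

```bash
python3 - <<'E'
from h import *
from plant import telemetry,snapshot
import cv2
np.set_printoptions(precision=4,suppress=True)
o=telemetry.get_obs();print(o); c=calibration("wrist");print(c)
M=c["camera_from_world"];print(-M[:3,:3].T@M[:3,3])
cv2.imwrite("pics/w1.png",snapshot("wrist"))
E
```

```text
{'clock': 1.5667, 'joint_pos': array([  5.1995,   5.1254, -17.1473,  -0.0085, -67.7674, -77.5845]), 'qvel': array([-2.1114, -0.583 , -0.639 ,  0.0649, -0.2008,  0.7147]), 'tau': array([  1.0885, -35.7509,  29.1709,   6.8582,   0.0214,  -0.2299]), 'tool_pos': array([ 0.4979, -0.1472,  0.2442]), 'orientation': array([ 179.9837,   -0.0374, -162.3882]), 'force': array([ 0.2337,  0.6415, -0.8401]), 'moment': array([-0.0612,  0.0744,  0.0163]), 'opening': 0.08659987302303501}
{'K': array([[308.9094,   0.    , 281.0142],
       [  0.    , 308.9094, 207.8348],
       [  0.    ,   0.    ,   1.    ]]), 'camera_from_world': array([[-0.3025,  0.9531,  0.0011,  0.2899],
       [-0.922 , -0.2924, -0.254 ,  0.4538],
       [-0.2418, -0.0778,  0.9672, -0.2981],
       [ 0.    ,  0.    ,  0.    ,  1.    ]])}
[ 0.434  -0.1668  0.4033]
```

View pics/w1.png

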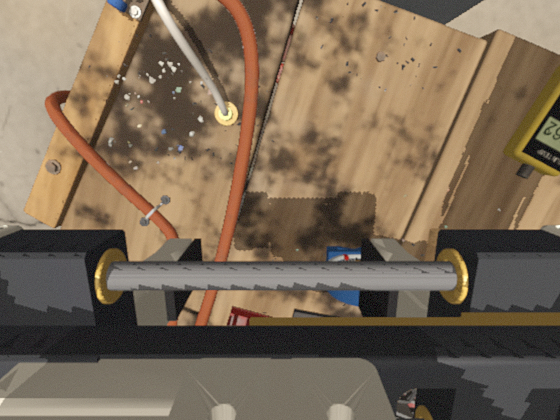

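>>> {"op": "step_arm", "data": {"plan": "8.7 -2 2.5 0 0 0 0;8.7 -2 2.5 0 0 0 0;8.7 -2 2.5 0 0 0 0;8.7 -1.5 2 0 0 0 0;8.7 0 0 0 0 0 0;8.7 0 0 0 0 0 0"}}

```text
clock: 2.12
tool_pos: [0.5404, -0.0354, 0.2443]
orientation: [180.0, -0.0, -162.5]
force: [-0.2, -0.7, -0.0]
opening: 0.0872
```

```bash
python3 - <<'E'
from h import *
from plant import telemetry,snapshot
import cv2
np.set_printoptions(precision=4,suppress=True)
o=telemetry.get_obs();print(o["tool_pos"],o["orientation"]); c=calibration("wrist");np.save("cw2.npy",c,allow_pickle=True)
im=snapshot("wrist");cv2.imwrite("pics/w2.png",im)
g=np.array([[0,0,0.162],[0,0,.138],[0,0,.062],[0,0,0]])@Rz(np.radians(17)).T+[.577,-.0225,0]
print(proj(g,c))
E
```

```text
[ 0.5404 -0.0354  0.2443] [ 179.9972   -0.0394 -162.4963]
[[281.5037 256.2818]
 [281.4428 245.6737]
 [281.3021 221.1808]
 [281.2241 207.5949]]
```

View pics/w2.png

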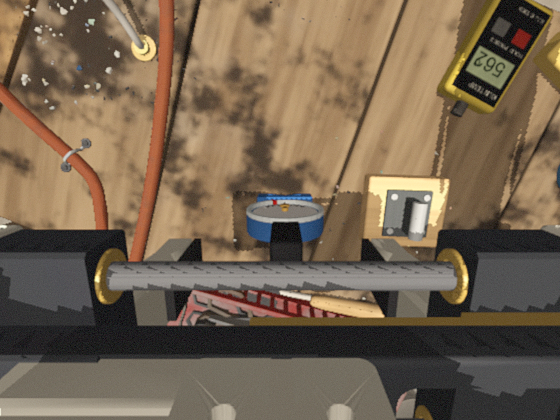

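```bash
python3 - <<'E'
import cv2
a=cv2.imread("pics/w2.png")[165:265,220:460]
a=cv2.convertScaleAbs(a,alpha=1.3,beta=25)
cv2.imwrite("pics/w2c.png",cv2.resize(a[:, :130],None,fx=6,fy=6,interpolation=cv2.INTER_CUBIC))
cv2.imwrite("pics/w2d.png",cv2.resize(a[:, 130:],None,fx=6,fy=6,interpolation=cv2.INTER_CUBIC))
E
```

```text
(no output)
```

View pics/w2c.png

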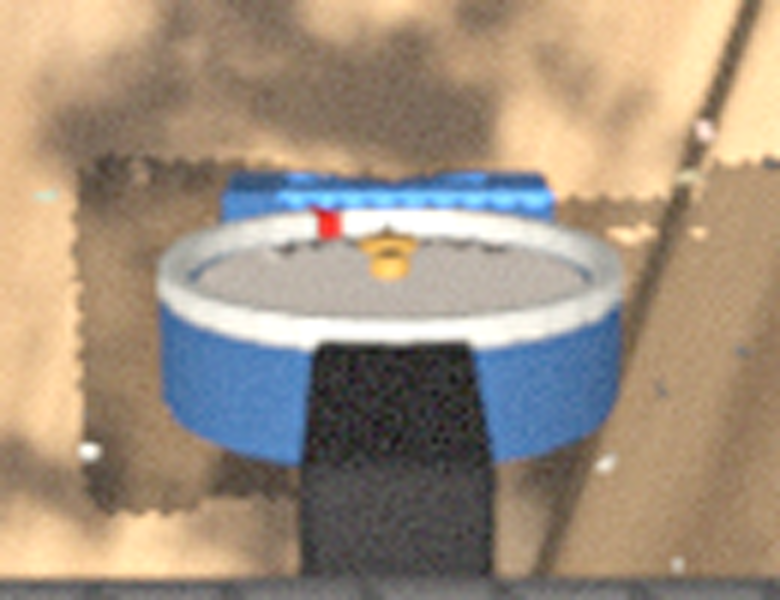

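View pics/w2d.png

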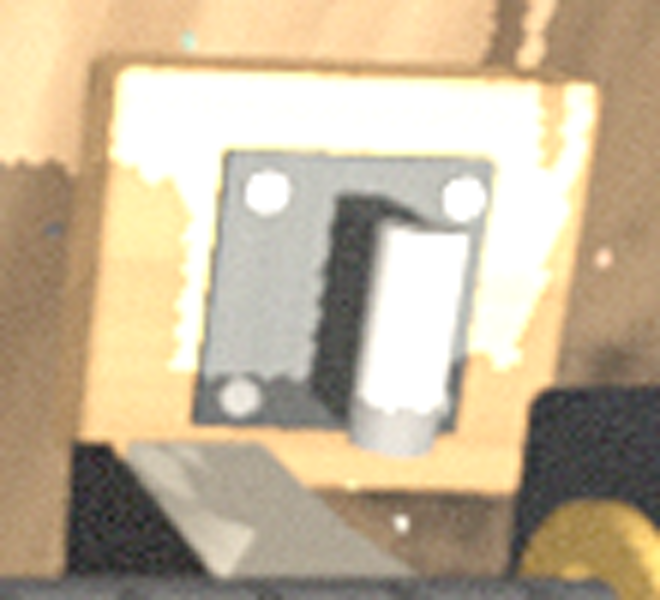

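```bash
python3 - <<'E'
from h import *
np.set_printoptions(precision=4,suppress=True)
W=np.load("cw2.npy",allow_pickle=True).item()
wc=lambda L:(np.array(L,float)+.5)/6-.5+[220,165]
wd=lambda L:(np.array(L,float)+.5)/6-.5+[350,165]
G=np.array([[-20,-35,22],[-20,35,22],[-13,-14,106],[-13,14,106],[-11,-44,62],[-11,44,62]])/1000
U=wc([(222,192),(555,197),(315,345),(470,345),(160,280),(622,285)])
def f(p): return (proj(G@Rz(p[2]).T+[p[0],p[1],0],W)-U).ravel()
r=least_squares(f,[.577,-.0225,.3]); print(r.x,np.degrees(r.x[2])); print(r.fun.reshape(-1,2))
# rest
H=np.array([[-45,-50,28],[-45,50,28],[-22,0,70],[-22,-8,62],[-22,8,62]])/1000
V=wd([(118,65),(600,85),(427,228),(382,228),(470,235)])
def f2(p): return (proj(H@Rz(p[2]).T+[p[0],p[1],0],W)-V).ravel()
r=least_squares(f2,[.528,.124,.27]); print(r.x,np.degrees(r.x[2])); print(r.fun.reshape(-1,2))
E
```

```text
[ 0.576  -0.019   0.2936] 16.822937003950987
[[ 0.0654 -0.1066]
 [-0.0946 -0.3108]
 [-0.821  -0.3663]
 [ 1.1333 -0.0589]
 [-0.0234  0.4264]
 [-0.3054  0.4509]]
[0.5295 0.1262 0.2676] 15.334587931087913
[[ 0.1381  0.4654]
 [ 1.0073  0.182 ]
 [ 1.602   1.3144]
 [-1.0109 -0.6422]
 [-1.6897 -1.295 ]]
```

>>> {"op": "step_arm", "data": {"plan": "8.7 -2 0.2 0 0 0 0.7;8.7 -1.8 0.2 1 0 0 0;8.7 0 0 3 0 0 0;8.7 0 0 3 0 0 0;8.7 0 0 3 0 0 0;8.7 0 0 2.5 0 0 0;8.7 0 0 0 0 0 0;8.7 0 0 0 0 0 0"}}

```text
clock: 2.83
tool_pos: [0.5747, -0.022, 0.1191]
orientation: [-180.0, -0.2, -163.3]
force: [0.7, -0.8, 1.7]
opening: 0.0868
```

```bash
python3 - <<'E'
from h import *
from plant import telemetry,snapshot
import cv2
np.set_printoptions(precision=4,suppress=True)
o=telemetry.get_obs();print(o)
a=snapshot("wrist");b=snapshot("scene")[120:220,235:355]
cv2.imwrite("pics/w3.png",a)
cv2.imwrite("pics/s3.png",cv2.resize(b,None,fx=6,fy=6,interpolation=cv2.INTER_CUBIC))
E
```

```text
{'clock': 2.8333, 'joint_pos': array([ 17.3   ,  16.6425, -20.2196,   0.0217, -53.3006, -90.6301]), 'qvel': array([ 0.4313, -2.0194,  2.9292,  0.8761, -0.678 , -0.1709]), 'tau': array([ -0.043 , -45.8504,  22.8978,   5.3678,   0.1482,   0.0054]), 'tool_pos': array([ 0.5747, -0.022 ,  0.1191]), 'orientation': array([-179.9809,   -0.1624, -163.3171]), 'force': array([ 0.6869, -0.782 ,  1.6744]), 'moment': array([ 0.0406, -0.0898, -0.0127]), 'opening': 0.08675825224532208}
```

View pics/w3.png

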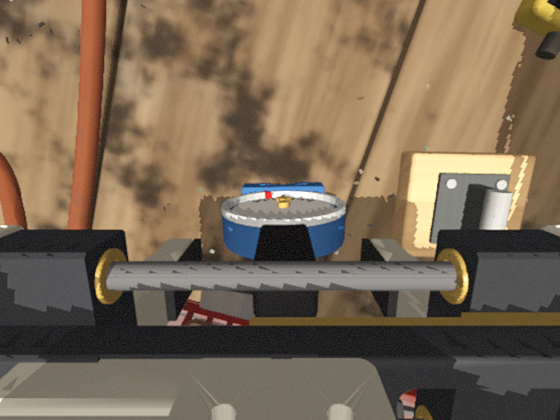

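View pics/s3.png

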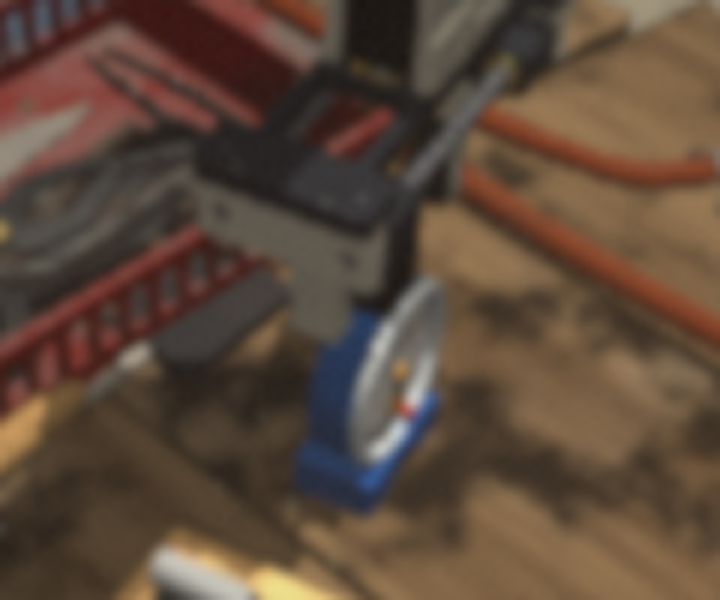

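>>> {"op": "step_arm", "data": {"plan": "2 0 0.2 0 0 0 0;2 0 0 0 0 0 0;2 0 0 0 0 0 0;2 0 0 0 0 0 0;2 0 0 0 0 0 0;2 0 0 0 0 0 0;2 0 0 0 0 0 0;2 0 0 0 0 0 0"}}

```text
clock: 3.6
tool_pos: [0.575, -0.0184, 0.1195]
orientation: [-180.0, -0.0, -163.2]
force: [-0.3, -0.1, 0.1]
opening: 0.0394
```

```bash
python3 - <<'E'
from h import *
from plant import telemetry,snapshot
import cv2
np.set_printoptions(precision=4,suppress=True)
o=telemetry.get_obs();print(o["tool_pos"],o["orientation"],o["force"],o["moment"],o["opening"])
np.save("cw4.npy",calibration("wrist"),allow_pickle=True)
a=snapshot("wrist");cv2.imwrite("pics/w4.png",a)
a=a[165:265,210:360]
cv2.imwrite("pics/w4c.png",cv2.resize(a,None,fx=5,fy=5,interpolation=cv2.INTER_CUBIC))
E
```

```text
[ 0.575  -0.0184  0.1195] [-179.999    -0.0091 -163.2285] [-0.2569 -0.0507  0.0556] [ 0.0597 -0.0356  0.0269] 0.03939908298743161
```

View pics/w4c.png

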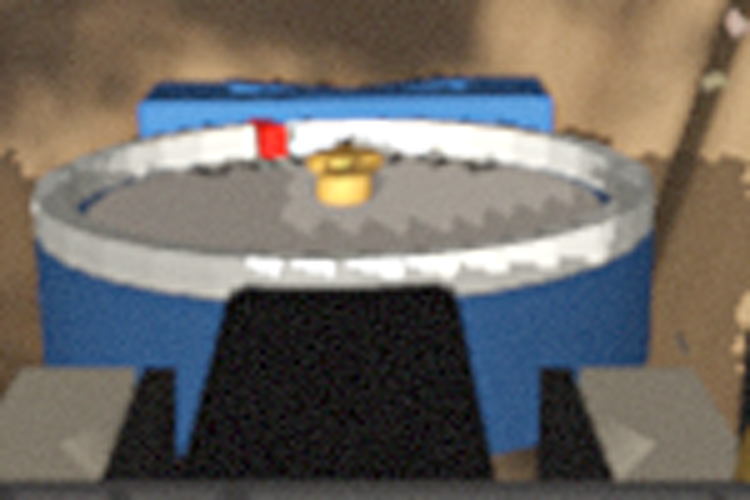

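>>> {"op": "step_arm", "data": {"plan": "2 0 -0.16 0 0 0 0;2 0 0 0 0 0 0;2 0 0 0 0 0 0;2 0 0 0 0 0 0;2 0 0 0 0 0 0;2 0 0 0 0 0 0"}}

```text
clock: 4.15
tool_pos: [0.5755, -0.0201, 0.1195]
orientation: [-180.0, -0.0, -163.2]
force: [0.2, -0.5, 0.0]
opening: 0.028
```

```bash
cat > look.py <<'E'
from h import *
from plant import telemetry,snapshot
import cv2,sys
np.set_printoptions(precision=4,suppress=True)
n=sys.argv[1]
o=telemetry.get_obs();print(o["clock"],o["tool_pos"],o["orientation"],o["force"],o["moment"],o["opening"],o["joint_pos"])
np.save(f"cw{n}.npy",calibration("wrist"),allow_pickle=True)
a=snapshot("wrist");cv2.imwrite(f"pics/w{n}.png",a)
a=a[165:265,210:360]
cv2.imwrite(f"pics/w{n}c.png",cv2.resize(a,None,fx=5,fy=5,interpolation=cv2.INTER_CUBIC))
E
python3 look.py 5
```

```text
4.15 [ 0.5755 -0.0201  0.1195] [-179.9953   -0.0067 -163.2393] [ 0.1913 -0.5267  0.0048] [-0.1739 -0.1196  0.0271] 0.027988355981917682 [ 17.4594  16.5983 -20.2155   0.0058 -53.193  -90.7022]
```

View pics/w5c.png

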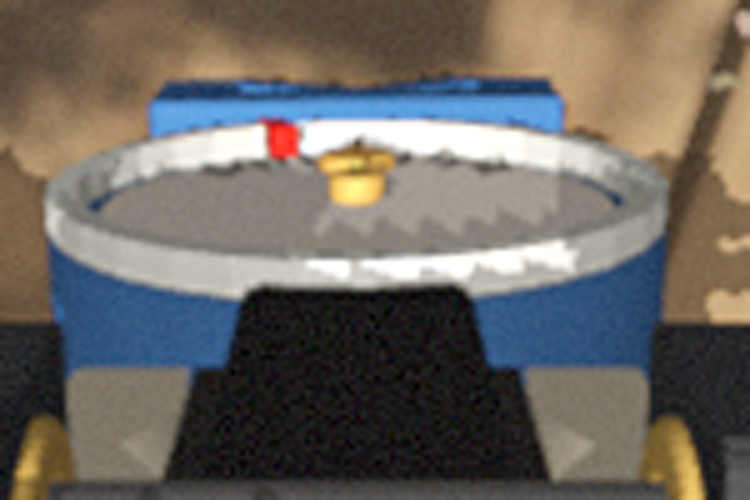

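>>> {"op": "step_arm", "data": {"plan": "2 0 0 -1 0 0 0;2 0 0 -2.5 0 0 0;2 0 0 -2.5 0 0 0;2 0 0 -2.5 0 0 0;2 0 1 -1.5 0 0 0;2 0 2 0 0 0 0.7;2 0 2.5 0 0 0 0.7;2 0 2 0 0 0 0;2 0 1 0 0 0 0;2 0 0 0 0 0 0;2 0 0 0 0 0 0;2 0 0 0 0 0 0"}}

```text
clock: 5.2
tool_pos: [0.5519, 0.0613, 0.2196]
orientation: [-180.0, -0.0, -164.6]
force: [0.2, -1.0, -3.6]
opening: 0.0276
```

```bash
python3 look.py 6; python3 - <<'E'
import cv2
a=cv2.imread("pics/w6.png")[150:270,200:460]
a=cv2.convertScaleAbs(a,alpha=.9,beta=0)
cv2.imwrite("pics/w6d.png",cv2.resize(a,None,fx=3,fy=3,interpolation=cv2.INTER_CUBIC))
E
```

```text
5.2 [0.5519 0.0613 0.2196] [-179.9905   -0.0285 -164.6263] [ 0.18   -1.0359 -3.641 ] [-0.041   0.0022  0.005 ] 0.027557532100676272 [  26.5431    9.6103  -15.1774    0.0042  -65.242  -101.1711]
```

View pics/w6d.png

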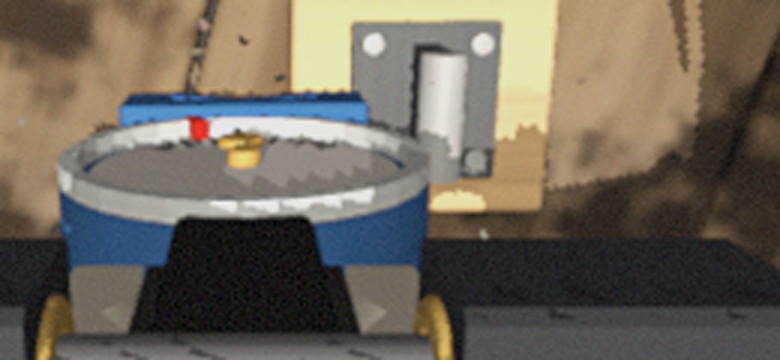

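```bash
python3 - <<'E'
import cv2
a=cv2.imread("pics/w6.png")[135:235,285:395]
a=cv2.convertScaleAbs(a,alpha=.85,beta=0)
cv2.imwrite("pics/w6e.png",cv2.resize(a,None,fx=6,fy=6,interpolation=cv2.INTER_CUBIC))
E
```

```text
(no output)
```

View pics/w6e.png

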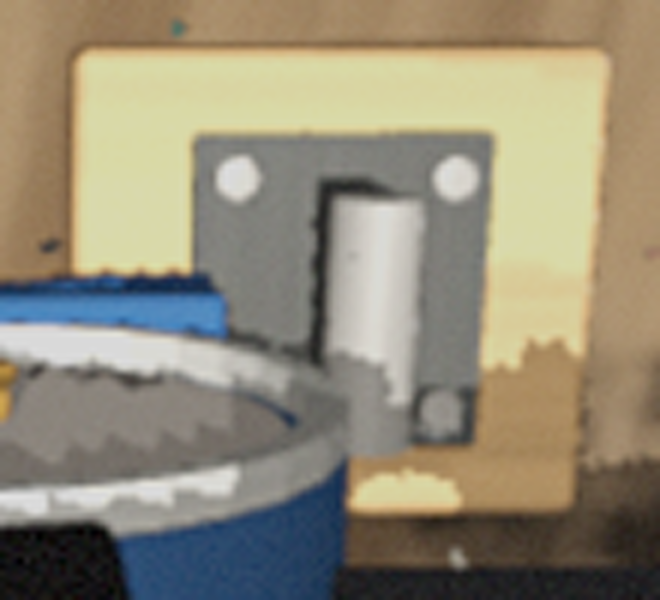

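```bash
python3 - <<'E'
from h import *
np.set_printoptions(precision=4,suppress=True)
W=np.load("cw6.npy",allow_pickle=True).item()
we=lambda L:(np.array(L,float)+.5)/6-.5+[285,135]
wd=lambda L:(np.array(L,float)+.5)/3-.5+[200,150]
H=np.array([[-45,-50,28],[-45,50,28],[45,50,28],[-22,-8,62],[-22,8,62],[22,8,62]])/1000
V=we([(77,48),(611,50),(578,516),(331,200),(424,203),(414,450)])
def f2(p): return (proj(H@Rz(p[2]).T+[p[0],p[1],0],W)-V).ravel()
r=least_squares(f2,[.528,.124,.27]); print(r.x,np.degrees(r.x[2])); print(r.fun.reshape(-1,2))
G=np.array([[-20,-35,22],[-20,35,22],[-13,-14,106],[-13,14,106],[-11,-44,62],[-11,44,62]])/1000
U=wd([(120,106),(368,108),(174,219),(312,219),(57,173),(430,176)])
def f(p): return (proj(G@Rz(p[2]).T+[p[0],p[1],p[3]],W)-U).ravel()
r=least_squares(f,[.552,.06,.27,.1]); print(r.x,np.degrees(r.x[2])); print(r.fun.reshape(-1,2))
E
```

```text
[0.5297 0.127  0.2719] 15.57600367425878
[[-0.1282  0.8447]
 [ 0.7469  0.1743]
 [-0.1003 -0.1036]
 [-0.0007 -0.0143]
 [ 0.1072 -0.5725]
 [-0.6108 -0.2812]]
[0.5521 0.062  0.2604 0.1014] 14.920194220636256
[[-0.5574 -0.3465]
 [ 0.2877 -0.3805]
 [-0.9494  0.406 ]
 [ 1.2465  0.7555]
 [ 1.0185 -0.3588]
 [-1.1554 -0.4565]]
```

>>> {"op": "step_arm", "data": {"plan": "2 0.4 1.5 0 0 0 0;2 0 2.5 0 0 0 0;2 0 2 0 0 0 0;2 0 0.86 0 0 0 0;2 0 0 1.5 0 0 0;2 0 0 1.3 0 0 0;2 0 0 0.5 0 0 0;2 0 0 0 0 0 0;2 0 0 0 0 0 0"}}

```text
clock: 6.0
tool_pos: [0.5303, 0.1261, 0.1867]
orientation: [-180.0, -0.0, -164.7]
force: [0.3, 0.7, -2.7]
opening: 0.0281
```

```bash
python3 look.py 7; python3 - <<'E'
import cv2
from plant import snapshot
b=snapshot("scene");cv2.imwrite("pics/s7.png",b)
b=b[150:260,225:325]
cv2.imwrite("pics/s7c.png",cv2.resize(b,None,fx=5,fy=5,interpolation=cv2.INTER_CUBIC))
E
```

```text
6.0 [0.5303 0.1261 0.1867] [-179.9675   -0.0239 -164.668 ] [ 0.3207  0.746  -2.7227] [ 0.0185 -0.0811 -0.0133] 0.028130661813469952 [  33.9992   10.1259  -19.0998    0.0265  -60.8074 -108.6801]
```

View pics/w7c.png

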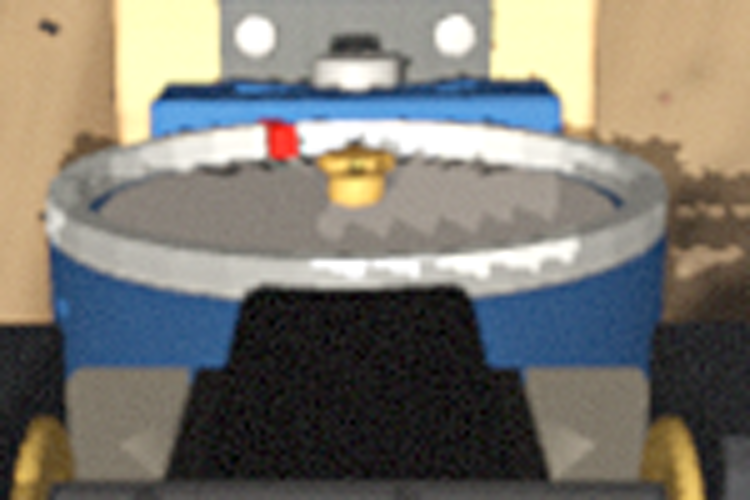

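View pics/s7c.png

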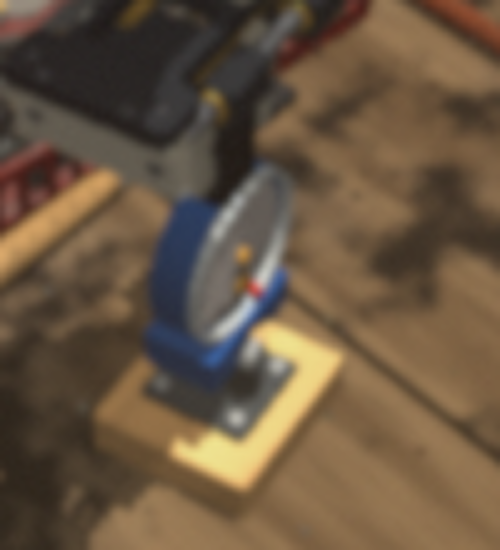

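>>> {"op": "step_arm", "data": {"plan": "2 0 0 0.4 0 0 0;2 0 0 0.3 0 0 0;2 0 0 0.1 0 0 0;2 0 0 0 0 0 0;2 0 0 0 0 0 0"}}

```text
clock: 6.52
tool_pos: [0.5303, 0.1267, 0.1791]
orientation: [-180.0, 0.0, -164.6]
force: [0.5, -0.4, 1.3]
opening: 0.028
```

>>> {"op": "step_arm", "data": {"plan": "2 0 0 0.05 0 0 0;2 0 0 0 0 0 0;2 0 0 0 0 0 0"}}

```text
clock: 6.77
tool_pos: [0.5304, 0.1267, 0.1791]
orientation: [-180.0, 0.1, -164.6]
force: [-1.6, -1.7, 6.4]
opening: 0.028
```

```bash
python3 look.py 8; python3 - <<'E'
import cv2
a=cv2.imread("pics/w8.png")[180:215,240:320]
cv2.imwrite("pics/w8d.png",cv2.resize(a,None,fx=10,fy=10,interpolation=cv2.INTER_CUBIC))
from h import *
W=np.load("cw8.npy",allow_pickle=True).item()
from plant import telemetry
o=telemetry.get_obs()["tool_pos"]
for x in (-.011,-.013,-.016):
  for a in (.2,.3,.35,.42):
    P=np.array([[x,-.034*np.sin(a),.062-.034*np.cos(a)],[x,0,.062],[x,-.042*np.sin(a),.062-.042*np.cos(a)]])@Rz(np.radians(15.4)).T+[o[0],o[1],.0595]
    print(x,a,((proj(P,W)-[240,180]+.5)*10-.5).round(0).tolist())
E
```

```text
6.7667 [0.5304 0.1267 0.1791] [-179.9774    0.0714 -164.6147] [-1.612  -1.6539  6.3516] [-0.791   0.6424 -0.0238] 0.027983659558603425 [  34.0569   10.4747  -19.7533    0.0513  -59.7117 -108.6974]
-0.011 0.2 [[323.0, 166.0], [403.0, 267.0], [306.0, 146.0]]
-0.011 0.3 [[282.0, 169.0], [403.0, 267.0], [258.0, 149.0]]
-0.011 0.35 [[263.0, 170.0], [403.0, 267.0], [234.0, 151.0]]
-0.011 0.42 [[235.0, 173.0], [403.0, 267.0], [201.0, 153.0]]
-0.013 0.2 [[322.0, 143.0], [403.0, 241.0], [306.0, 123.0]]
-0.013 0.3 [[282.0, 145.0], [403.0, 241.0], [258.0, 126.0]]
-0.013 0.35 [[262.0, 146.0], [403.0, 241.0], [234.0, 127.0]]
-0.013 0.42 [[235.0, 149.0], [403.0, 241.0], [201.0, 130.0]]
-0.016 0.2 [[322.0, 107.0], [403.0, 200.0], [306.0, 89.0]]
-0.016 0.3 [[282.0, 109.0], [403.0, 200.0], [257.0, 91.0]]
-0.016 0.35 [[262.0, 111.0], [403.0, 200.0], [233.0, 93.0]]
-0.016 0.42 [[234.0, 113.0], [403.0, 200.0], [200.0, 95.0]]
```

View pics/w8d.png

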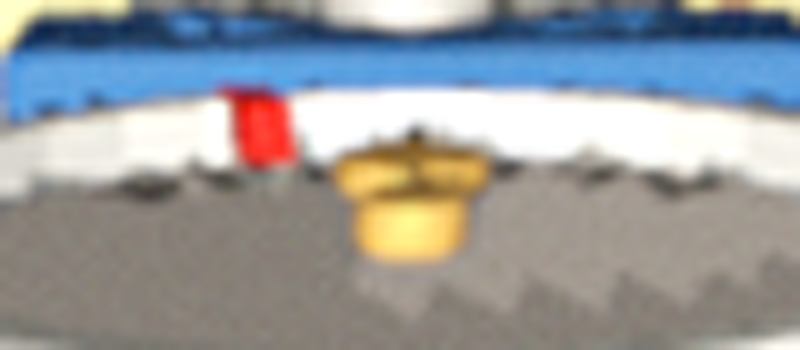

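>>> {"op": "step_arm", "data": {"plan": "2 0 -0.41 0.007 -2 0 0;2 0 -0.41 0.007 -2 0 0;2 0 -0.41 0.007 -2 0 0;2 0 0 0 0 0 0"}}

```text
clock: 7.15
tool_pos: [0.5342, 0.1142, 0.1782]
orientation: [173.9, 0.1, -164.7]
force: [-0.2, -0.5, 1.1]
opening: 0.0278
```

>>> {"op": "step_arm", "data": {"plan": "2 0 -0.41 0.007 -2 0 0;2 0 -0.41 0.007 -2 0 0;2 0 0 0 0 0 0;2 0 0 0 0 0 0"}}

```text
clock: 7.48
tool_pos: [0.5363, 0.1066, 0.177]
orientation: [170.0, 0.1, -164.7]
force: [0.8, -2.3, 6.0]
opening: 0.0277
```

>>> {"op": "step_arm", "data": {"plan": "2 0 -0.41 0.007 -2 0 0;2 0 -0.41 0.007 -2 0 0;2 0 0 0 0 0 0;2 0 0 0 0 0 0"}}

```text
clock: 7.82
tool_pos: [0.5385, 0.099, 0.1754]
orientation: [166.1, 0.1, -164.7]
force: [0.4, -1.7, 5.9]
opening: 0.0276
```

>>> {"op": "step_arm", "data": {"plan": "2 0 -0.41 0.007 -2 0 0;2 0 -0.41 0.007 -2 0 0;2 0 -0.31 0.004 -1.5 0 0;2 0 0 0 0 0 0;2 0 0 0 0 0 0;2 0 0 0 0 0 0;2 0 0 0 0 0 0;2 0 0 0 0 0 0;2 0 0 0 0 0 0;2 0 0 0 0 0 0;2 0 0 0 0 0 0;2 0 0 0 0 0 0"}}

```text
clock: 8.82
tool_pos: [0.5414, 0.0887, 0.1721]
orientation: [160.7, 0.1, -164.6]
force: [1.1, -3.9, 5.0]
opening: 0.028
```

```bash
python3 look.py 9; python3 - <<'E'
import cv2
from plant import snapshot
a=cv2.imread("pics/w9.png")[175:225,240:320]
cv2.imwrite("pics/w9d.png",cv2.resize(a,None,fx=10,fy=10,interpolation=cv2.INTER_CUBIC))
b=snapshot("scene")
b=b[160:250,235:310]
cv2.imwrite("pics/s9c.png",cv2.resize(b,None,fx=6,fy=6,interpolation=cv2.INTER_CUBIC))
E
```

```text
8.8167 [0.5414 0.0887 0.1721] [ 160.6508    0.1063 -164.6212] [ 1.1426 -3.8832  5.0298] [-1.7805 -0.6429 -0.0866] 0.028014080341164878 [ 14.9281  14.5619  -9.5525 -21.036  -67.3748 -81.1065]
```

View pics/w9d.png

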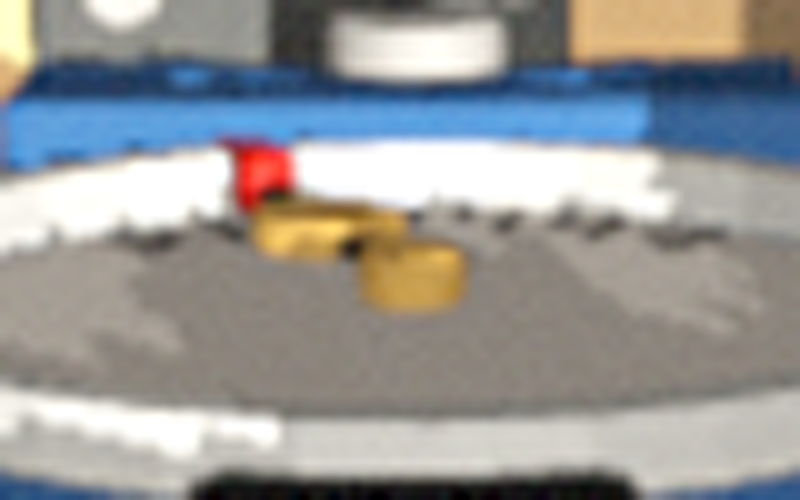

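View pics/s9c.png

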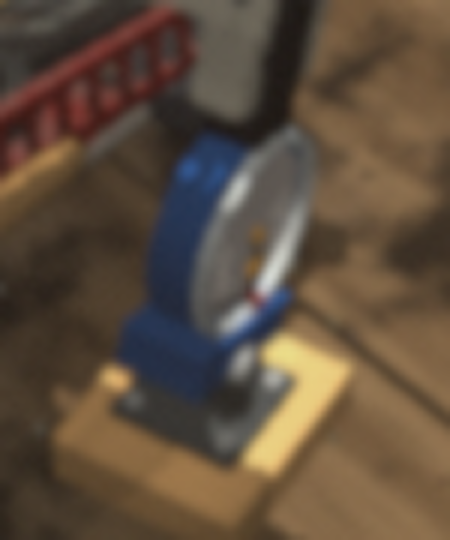

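View pics/w9c.png

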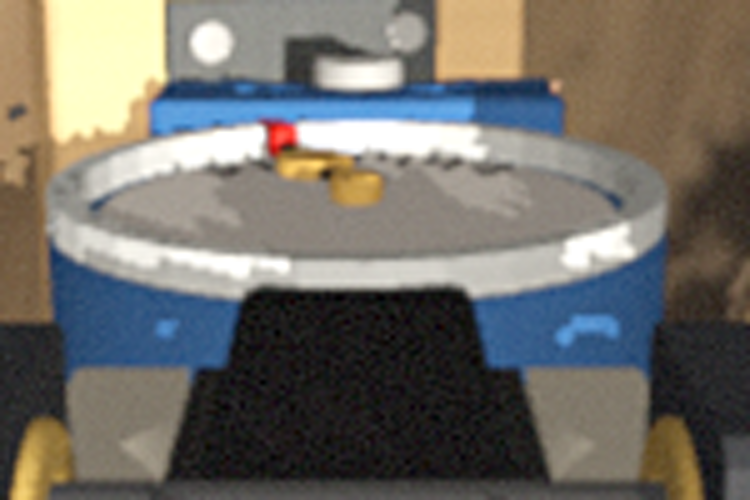

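```bash
python3 - <<'E'
from plant import telemetry,workorder
o=telemetry.get_obs();print(o["clock"],o["tool_pos"],o["orientation"],o["force"],o["opening"],abs(o["qvel"]).max())
print(workorder.close_job())
E
```

```text
8.9167 [0.54138079 0.08870147 0.17215872] [ 1.60649874e+02  1.07946607e-01 -1.64618737e+02] [ 2.46030622 -3.63836142  4.78029466] 0.027989160714296496 0.1349615808170919
the job is handed in; nothing more can be done
None
```

The gauge was set upright on the bar, rocked to the red mark, and held there when I handed the job in at 8.9 s. No verdict is reported, so these are my own last checks:

- **Upright seating:** it bore on the bar with about 5–10 N for at least 0.25 s. The tool height was 179.1 mm, against 178.7 mm predicted for full seating.
- **Lean:** I rocked it 19.35° (0.338 rad) about the bar. From the arm pose, the groove moved less than 1 mm during the rocking.
- **Pointer:** in the wrist picture, the pointer's black tip was at column 272 of the enlarged crop. The middle of the red mark's inner end was at about 267, a gap of roughly 0.5 mm. This view is very foreshortened. My estimates of the mark's angle before rocking ranged from 0.325 to 0.36 rad, so the exact margin is uncertain but should be well inside 2.5 mm.
- **Hold at the end:** the bearing force was about 8 N vertical with about 4 N sideways. The grip was firm at 28.0 mm opening, the joints were nearly still, and the gauge had not visibly slipped in the fingers.
- **Other objects:** the moves stayed clear of the other objects. I took no final picture to confirm that each one is still in place.

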